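# Shut and lock the slide valve of the thick pipe

### The arm

A 6-joint arm with a two-finger parallel gripper is mounted at the origin on the work surface. World frame = base frame: x ahead of the robot, y to its left, z up, the work surface at z = 0. Lengths are in m, angles in rad, forces in N, time in s.
With the tool pointing down it reaches from about 0.25 to 0.775 m from the base axis. Payload 4 kg.
Tool frame: the origin (TCP) lies midway between the tips of the shut fingers; the grasp point (between the pads) lies 19 mm behind it; y points along the fingers, x is the direction in which the jaws open and shut, and the axes are right-handed (so a half turn about y gives the same grasp; the last joint's range is limited). The gripper opens to 94 mm and grips with 3 to 60 N. Pads are 16 mm wide; open, the fingers measure 119 mm over their backs; the gripper's body (75 mm by 177 mm) begins 78 mm behind the grasp point.
Start: joints at [-1.387, 0.087, 1.371, -0, 1.684, -0.103], TCP at [0.156, -0.528, 0.173] pointing down, gripper open.
Joint ranges: [-3.1, 3.1], [-0.76, 2.03], [0.27, 2.55], [-1.08, 4.22], [0.17, 2.65], [-2.57, 2.57]. Speed limits (rad/s): [2.79, 2.79, 3.14, 3.14, 3.14, 3.14].

### API

Orientations are given as [roll, pitch, yaw] about the fixed x, y, z axes, in that order (R = Rz(yaw) Ry(pitch) Rx(roll)).
In Python, from bench import robot gives the robot as it stands.
- The arm moves only by the shell command python3 -m creep 'ROWS'. ROWS is JSON, a list of rows, each a list of 7 numbers: the shift along the tool's x, y, z in mm, then the turn, a rotation vector about the tool's x, y, z in degrees, then the closure in counts, from 0 (fully open) to 255 (shut). A call has 1 to 5 rows; each row is the pose to reach, as a shift and turn from the pose commanded when the call began, along the tool's axes at that moment; what a row does not reach only later rows make up. A row lasts 1/8 s, in which the tool goes at most 62.5 mm and 10.7 degrees, less where a joint would pass 70% of its speed; a pose out of reach is approached as far as the arm can. A call with a gripper value outside its range is refused whole. The fingers move at their own pace and stop on an object; the grip force is fixed at half the most. Time passes only in rows, so rows that repeat a pose let the fingers close. It gives the time, the measured TCP pose, the force and the opening at its end, in the units of the state.
- robot.get_obs(): the state, without advancing time (a new reading comes with each control period).
- robot.snapshot(name): name is "scene" or "top"; returns a dict with "color" (480x640x3 uint8, blue, green, red), "fx", "fy", "cx", "cy" (pixels), "k1" (the pictures are not rectified: a ray, as slopes to the right and down, at radius r is drawn at 1 + k1 r^2 times it, then the intrinsics apply), "world_from_camera" (4x4, takes a point from camera to world coordinates). Camera axes: x right, y down, z forward; pixel columns grow to the right and rows downward; lengths in m; the calibration is good to about 2 mm. A picture is of the moment at which its call begins. There is no depth.
- robot.close_job(): hands the job in, once; it reports no verdict.
Trained networks look in the newest picture that a camera, given by its name, has taken for a name from the list of things; names that differ only in an ending like _2 or _b are one class to them, and where a whole thing is asked for, a point or a joint stands for the part that bears it (a point fixed in the world has none). Each returns a list of dicts, best first, with "p" (0 to 1); they miss things now and then, are a little off and sometimes report something else, mostly with a low value. They report only what shows in the picture. A call takes as long as a camera call.
- robot.spot_in(name, camera): "point" ([x, y, z] in m, in world coordinates, good to about 4 mm: the middle of the surface that is visible of it).
- robot.landmark_of(name, camera): "point" ([x, y, z] in m, in world coordinates, good to about 4 mm: a listed point, or the origin of a listed thing).
The state is a dict: "time": time; "joint_positions": joint angles; "qvel": joint speeds; "joint_torque": joint torques, N m; "tool_pos": TCP position; "ee_rot": TCP orientation; "wrist_force": force on the tool from outside, world axes, zero at the start; "wrist_torque": the same for the moment, N m; "width": finger opening in m.
Only numpy, scipy, OpenCV 4.12 (cv2) and the standard library are available. Lean on these libraries where they do the work, as an engineer would, in place of code of your own. Each camera call takes 0.05 s, during which the arm holds its last target.

### The job

Shut and lock the slide valve of the thicker of the two riser pipes: push its upright knob along the long leg of the L-shaped slot to the corner, then push it sideways to the closed end of the short leg. Only push it, gently, with the fingertips or the outside of the fingers - do not pinch it or pull it up. Leave the other valve and everything loose on the bench where they are.

Things in the scene. Friction and masses are not known exactly. Their poses are not given: they have to be found in the camera images.
- thick_valve: Fixed slide valve; origin at table height, x along the slot's long leg towards its pipe, z up. Aluminium slot plate x -85..65, y -60..60 mm, flat top at z 50. L slot 15 mm wide; pin centre runs (-50, 0) to corner (30, 0) to (30, +40) mm. Grey housing at x 128, radius 53.5, top z 49, with a 63 mm white pipe up to z 105. THICK pipe: shut and lock this one.
- thick_gate (a joint): Travel of the thick pipe's knob and gate along the long leg (valve's +x), m: 0 fully open (pin at x = -50 mm), 0.08 fully shut (corner, x = 30 mm). Rigid ends (press under 60 N); about 2 N of friction, no spring, stays where left.
- thick_cross (a joint): Travel of the thick pipe's knob along the short leg (valve's +y), m: 0 in the long leg, 0.04 at the closed end of the short leg (locked). Can leave 0 (beyond 2 mm of play) only at the corner. Rigid ends (press under 60 N), about 2 N of friction, no spring, stays where left.
- thick_knob (a joint): How far the thick pipe's knob is pulled up, m: 0 down (normal), 0.012 at most; a spring of 8 N and more holds it down. Leave it down.
- thick_knob_top (a point): Centre of the top of the thick pipe's knob: upright black post, 24 mm square with notched corners, faces square to the valve's x and y, 40 mm high (z = 54 to 94 mm above the table), centred on the 11 mm pin that runs in the slot; nothing else stands on the slot plate.
- thin_valve: Fixed slide valve; origin at table height, x along the slot's long leg towards its pipe, z up. Aluminium slot plate x -85..65, y -60..60 mm, flat top at z 50. L slot 15 mm wide; pin centre runs (-50, 0) to corner (30, 0) to (30, -40) mm. Grey housing at x 128, radius 46, top z 49, with a 32 mm white pipe up to z 105. THIN pipe: leave it alone.
- thin_gate (a joint): Travel of the thin pipe's knob and gate along the long leg (valve's +x), m: 0 fully open (pin at x = -50 mm), 0.08 fully shut (corner, x = 30 mm). Rigid ends (press under 60 N); about 2 N of friction, no spring, stays where left.
- thin_cross (a joint): Travel of the thin pipe's knob along the short leg (valve's -y), m: 0 in the long leg, 0.04 at the closed end of the short leg (locked). Can leave 0 (beyond 2 mm of play) only at the corner. Rigid ends (press under 60 N), about 2 N of friction, no spring, stays where left.
- thin_knob (a joint): How far the thin pipe's knob is pulled up, m: 0 down (normal), 0.012 at most; a spring of 8 N and more holds it down. Leave it down.
- thin_knob_top (a point): Centre of the top of the thin pipe's knob: upright black post, 24 mm square with notched corners, faces square to the valve's x and y, 40 mm high (z = 54 to 94 mm above the table), centred on the 11 mm pin that runs in the slot; nothing else stands on the slot plate.
- thick_corner (a point): Slot corner of the thick pipe's valve, on the plate's top (z = 50 mm): pin centre when the gate is fully shut.
- thick_lock_end (a point): Closed end of the short leg of the thick pipe's valve, on the plate's top: pin centre when locked.
- amber_jar: Loose amber jar, 44 mm in diameter, 85 mm high, beside the thick pipe's valve, about 110 mm from its long leg, on the short leg's side. Origin under its centre.
- white_jar: Loose white jar, 44 mm in diameter, 75 mm high, beside the thin pipe's valve. Origin under its centre.
- wrench: Loose steel wrench lying on the table between robot and valves.
- union_ring: Loose grey plastic pipe ring, 56 mm in diameter, 22 mm high, on the table between robot and valves.
- beaker: Loose glass beaker, 64 mm in diameter, 85 mm high, between the far ends of the valves.
- reagent_bottle: Loose white bottle, 64 mm in diameter, 130 mm high, behind the valves.
- screwdriver: Loose screwdriver lying on the table between robot and valves.

How it is judged:
By the outcome, as a careful person would: the job done as asked, in the order asked, and still so for the second after the job is handed in, with the robot touching nothing.
It also fails if it takes over 40 s, if anything falls off the work surface, if the arm or the gripper's body presses on something with over 40 N, if the wrist force passes 120 N, or if a joint passes its speed limit or range.

## Working session

There is one attempt and no reset: what is moved stays moved. The work goes in short steps, Python scripts to look and compute and a shell command to move; the robot and the scene stay as the last step left them, time stands still between calls to the robot, and variables do not carry over. Pictures are saved under pics/ and viewed, and the job is handed in when it is done.

```bash
ls; mkdir -p pics
python3 - <<'E'
from bench import robot
import cv2
o=robot.get_obs()
print({k:o[k] for k in('time','tool_pos','ee_rot','wrist_force','width')})
for c in('scene','top'):
    s=robot.snapshot(c); cv2.imwrite(f'pics/{c}0.png',s['color'])
    for n in('thick_valve','thick_knob_top','thick_corner','thick_lock_end','thin_valve','thin_knob_top','amber_jar','beaker','reagent_bottle','union_ring','wrench','screwdriver','white_jar'):
        r=robot.landmark_of(n,c)
        print(c,n,[([round(float(v),4) for v in q['point']],round(q['p'],2)) for q in r[:2]])
E
```

```text
pics
{'time': 0.0, 'tool_pos': array([ 0.15546783, -0.52692271,  0.17181233]), 'ee_rot': array([-1.57056645,  0.00219723, -1.28400658]), 'wrist_force': array([-0.00535444,  0.4296178 ,  0.55996093]), 'width': 0.09383955503408146}
scene thick_valve [([0.5216, 0.2002, -0.0028], 0.94)]
scene thick_knob_top [([0.4847, 0.1921, 0.0959], 0.57)]
scene thick_corner [([0.5449, 0.2074, 0.0528], 0.78), ([0.5126, 0.3081, 0.001], 0.6)]
scene thick_lock_end [([0.7803, -0.0291, 0.0034], 0.75), ([0.5429, 0.2518, 0.0494], 0.66)]
scene thin_valve [([0.5009, -0.2076, -0.0043], 0.66)]
scene thin_knob_top [([0.4691, -0.195, 0.0936], 0.7)]
scene amber_jar [([0.5123, 0.3091, -0.0033], 0.74), ([0.7794, -0.0265, 0.0044], 0.48)]
scene beaker [([0.6999, 0.0231, 0.0039], 0.78)]
scene reagent_bottle [([0.3687, 0.0223, 0.0031], 0.57)]
scene union_ring [([0.3372, -0.1976, 0.0025], 0.9)]
scene wrench [([0.375, 0.0214, 0.0018], 0.92)]
scene screwdriver [([0.3272, 0.2208, -0.0058], 0.81), ([0.7779, -0.0273, 0.0059], 0.53)]
scene white_jar [([0.4789, -0.3183, -0.0016], 0.75)]
top thick_valve [([0.5171, 0.2007, -0.0025], 0.71)]
top thick_knob_top [([0.4829, 0.1946, 0.088], 0.58)]
top thick_corner []
top thick_lock_end [([0.5367, 0.245, 0.0498], 0.58)]
top thin_valve [([0.5013, -0.2062, -0.0012], 0.63), ([0.4831, 0.1917, 0.0884], 0.6)]
top thin_knob_top [([0.4647, -0.1917, 0.0907], 0.81)]
top amber_jar [([0.5137, 0.3107, 0.0039], 0.59)]
top beaker [([0.6958, 0.0225, 0.0015], 0.8), ([0.5478, 0.2044, 0.0513], 0.42)]
top reagent_bottle [([0.7788, -0.0259, -0.0004], 0.77)]
top union_ring [([0.3354, -0.2069, -0.0028], 0.69), ([0.4824, -0.3127, 0.0002], 0.2)]
top wrench [([0.3692, 0.0216, 0.0002], 0.92)]
top screwdriver [([0.3275, 0.2247, -0.0031], 0.59)]
top white_jar [([0.4818, -0.3134, 0.0015], 0.77), ([0.5138, 0.2028, -0.0009], 0.7)]
```

View pics/scene0.png

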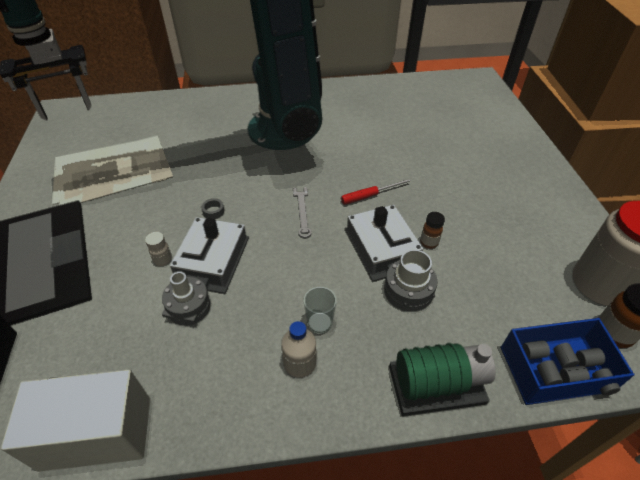

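View pics/top0.png

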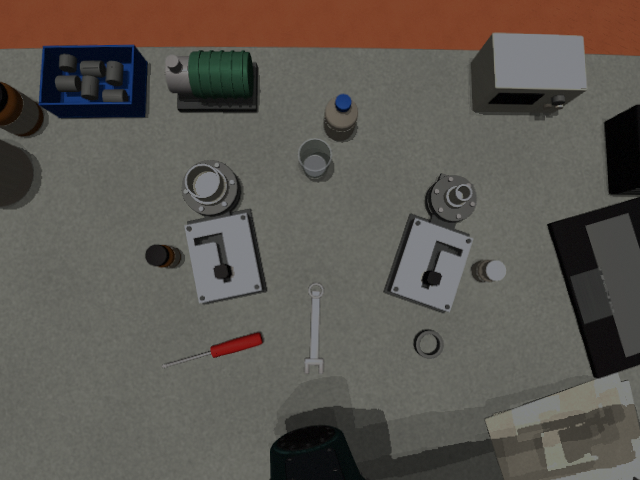

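The thick valve is on the left, in +y: in the top view its knob is near (222,270), its slot corner near (217,240), and the short leg runs to the left towards the amber jar. I'll measure the plate corners next to get the valve's pose.

```bash
cat > h.py <<'E'
import numpy as np, cv2
def unproj(s,px,z):
    K=np.array([[s['fx'],0,s['cx']],[0,s['fy'],s['cy']],[0,0,1]]);T=np.array(s['world_from_camera'])
    k=np.array([s['k1'],0,0,0.])
    n=cv2.undistortPoints(np.array(px,float).reshape(-1,1,2),K,k).reshape(-1,2)
    d=np.c_[n,np.ones(len(n))]@T[:3,:3].T; o=T[:3,3]
    return o+d*((z-o[2])/d[:,2:])
def proj(s,P):
    K=np.array([[s['fx'],0,s['cx']],[0,s['fy'],s['cy']],[0,0,1]]);T=np.linalg.inv(np.array(s['world_from_camera']))
    c,_=cv2.Rodrigues(T[:3,:3]); return cv2.projectPoints(np.array(P,float),c,T[:3,3],K,np.array([s['k1'],0,0,0.]))[0].reshape(-1,2)
def pts(x,y,yaw,L):
    c,s_=np.cos(yaw),np.sin(yaw); return [[x+c*a-s_*b,y+s_*a+c*b,z] for a,b,z in L]
E
python3 - <<'E'
from bench import robot
from h import *
from scipy.optimize import least_squares
S={c:robot.snapshot(c) for c in('top','scene')}
for c in S: 
    g=cv2.cvtColor(S[c]['color'],cv2.COLOR_BGR2GRAY)
    x0,y0=(150,170) if c=='top' else (320,180)
    im=S[c]['color'][y0:y0+150,x0:x0+150]; cv2.imwrite(f'pics/z_{c}.png',cv2.resize(im,(600,600),interpolation=cv2.INTER_CUBIC))
# plate-corner fit, top: bright blob
s=S['top']; g=cv2.cvtColor(s['color'],cv2.COLOR_BGR2GRAY)
m=(g>125).astype(np.uint8); m[:207]=0;m[310:]=0;m[:,:182]=0;m[:,272:]=0
cs=max(cv2.findContours(m,cv2.RETR_EXTERNAL,cv2.CHAIN_APPROX_NONE)[0],key=cv2.contourArea)
P=unproj(s,cs.reshape(-1,2),.05)[:,:2]
(r)=cv2.minAreaRect((P*1000).astype(np.float32)); print(r, cv2.boxPoints(r))
E
```

```text
((507.7586669921875, 197.4005126953125), (147.09945678710938, 117.48265838623047), 11.562424659729004) [[423.92767 240.20782]
 [447.47534 125.10925]
 [591.58966 154.5932 ]
 [568.042   269.69177]]
```

View pics/z_top.png

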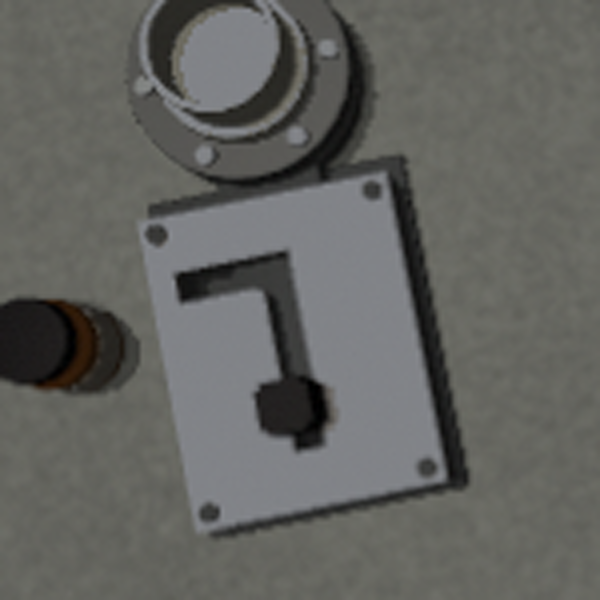

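View pics/z_scene.png

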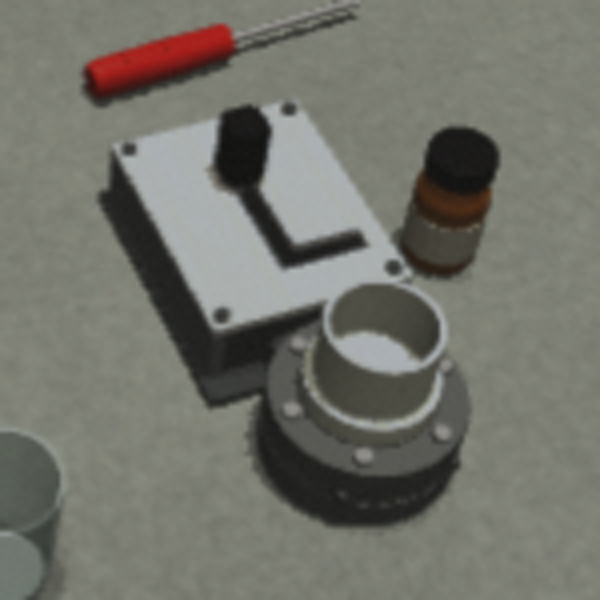

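Valve pose from the plate fit:

| Quantity | Value |
|---|---|
| Origin | (517.6, 199.4) mm |
| Yaw | 11.56° |
| Corner | (547, 205) mm |
| Lock end | (539, 245) mm |
| Knob | valve x ≈ -34 mm |

These agree with the networks' points. I'll keep the fingers shut, square the tool to the valve (yaw -78.4°) and move above a point behind the knob.

```bash
python3 -m creep '[[-46,0,37,0,1,0,255],[-92,0,74,0,2,0,255],[-139,0,110,0,3,0,255],[-185,0,147,0,4,0,255],[-231,0,184,0,4.9,0,255]]'
```

```text
time: 2.12
tool_pos: [0.2671, -0.2523, 0.1732]
ee_rot: [-1.57, -0.001, -1.371]
wrist_force: [0.4, 0.3, 0.8]
width: 0.0472
```

```bash
python3 -m creep '[[-49,0,33,0,0,0,255],[-99,0,65,0,0,0,255],[-148,0,98,0,0,0,255],[-197,0,131,0,0,0,255],[-247,0,163,0,0,0,255]]' && python3 -m creep '[[-49,0,33,0,0,0,255],[-99,0,65,0,0,0,255],[-148,0,98,0,0,0,255],[-148,20,98,0,0,0,255],[-148,40,98,0,0,0,255]]'
python3 - <<'E'
from h import *
from bench import robot
o=robot.get_obs();d=o['tool_pos'][:2]*1000-[517.6,199.4];a=np.radians(11.56)
print(o['tool_pos'],np.degrees(o['ee_rot'])[2],d@[np.cos(a),np.sin(a)],d@[-np.sin(a),np.cos(a)],o['width'],o['wrist_force'])
s=robot.snapshot('scene');cv2.imwrite('pics/s1.png',cv2.resize(s['color'][100:340,280:520],(600,600)))
E
```

```text
time: 2.75
tool_pos: [0.3776, 0.0226, 0.1734]
ee_rot: [-1.569, -0.001, -1.369]
wrist_force: [0.3, -1.3, -0.9]
width: 0.0005
time: 3.38
tool_pos: [0.4436, 0.1863, 0.1324]
ee_rot: [-1.571, -0.0, -1.367]
wrist_force: [0.9, -0.6, -0.1]
width: 0.0003
[0.44364941 0.18632229 0.13236291] -78.34588211623955 -75.07122135015976 2.0068242197198938 0.00026396079775469524 [ 0.8792552  -0.64185549 -0.12744856]
```

View pics/s1.png

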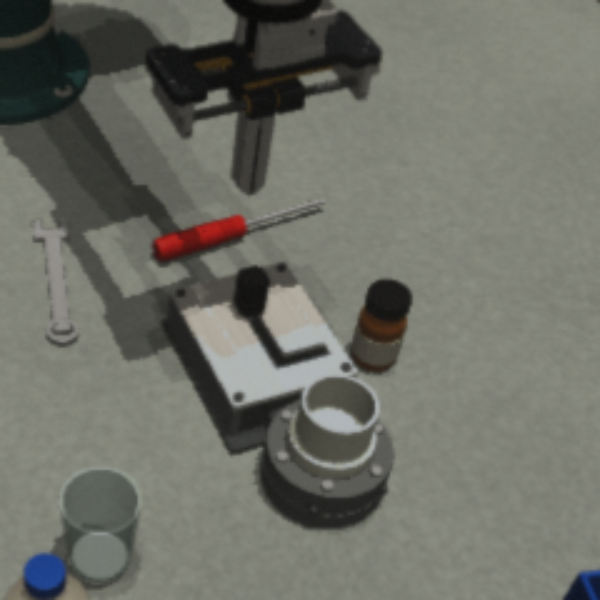

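The shut fingers hang behind the knob, which is at about (252,290) in the crop, and are lined up with the slot. I'll go down to z ≈ 67 mm, correcting 2 mm sideways.

```bash
python3 -m creep '[[2,30,0,0,0,0,255],[2,55,0,0,0,0,255],[2,65,0,0,0,0,255],[2,65,6,0,0,0,255],[2,65,10,0,0,0,255]]' && python3 -m creep '[[0,0,3,0,0,0,255],[0,0,6,0,0,0,255],[0,0,10,0,0,0,255],[0,0,15,0,0,0,255],[0,0,20,0,0,0,255]]'
```

```text
time: 4.05
tool_pos: [0.4552, 0.1856, 0.0694]
ee_rot: [-1.568, 0.0, -1.37]
wrist_force: [-0.4, 1.1, 0.2]
width: 0.0003
time: 4.68
tool_pos: [0.4736, 0.1894, 0.0679]
ee_rot: [-1.571, -0.0, -1.37]
wrist_force: [0.7, -0.1, 0.3]
width: 0.0007
```

```bash
cat > look.py <<'E'
import sys
from h import *
from bench import robot
s=robot.snapshot('scene');cv2.imwrite(f'pics/{sys.argv[1]}s.png',cv2.resize(s['color'][150:310,320:480],(600,600),interpolation=cv2.INTER_CUBIC))
for c in('scene','top'):
    if c=='top': t=robot.snapshot('top');cv2.imwrite(f'pics/{sys.argv[1]}t.png',cv2.resize(t['color'][170:320,150:300],(600,600),interpolation=cv2.INTER_CUBIC))
    a=np.radians(11.56);
    for r in robot.landmark_of('thick_knob_top',c)[:2]:
        d=np.array(r['point'])[:2]*1000-[517.6,199.4]
        print(c,'knob v',d@[np.cos(a),np.sin(a)],d@[-np.sin(a),np.cos(a)],r['point'][2],r['p'])
o=robot.get_obs();d=o['tool_pos'][:2]*1000-[517.6,199.4]
print('tool v',d@[np.cos(a),np.sin(a)],d@[-np.sin(a),np.cos(a)],o['tool_pos'][2],o['wrist_force'],np.degrees(o['ee_rot'])[2],o['time'])
E
python3 look.py a
```

```text
scene knob v -32.77814079109743 -1.5631654675675548 0.0952 0.49
top knob v -33.67324765925746 0.04890887766992268 0.0916 0.6
tool v -45.45255198530081 -1.021871160961089 0.06781981872955016 [ 0.61376927  0.14588361 -0.90452998] -78.47062538737744 4.875
```

View pics/as.png

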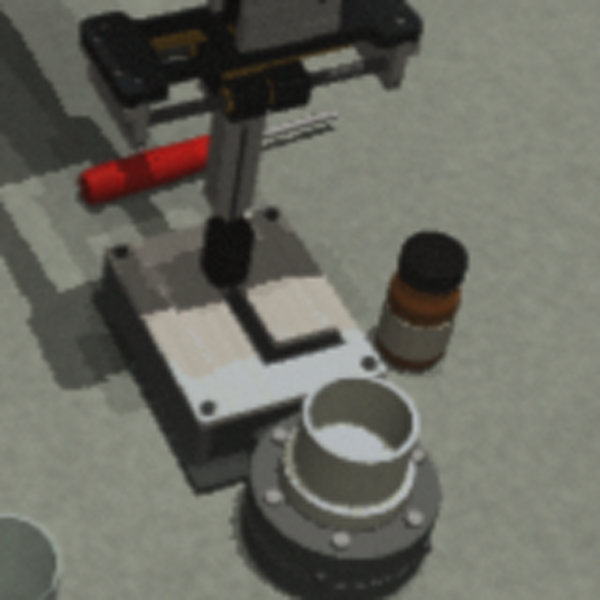

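The fingers are just behind the knob and about to touch it. I'll keep pushing along the long leg in small steps.

```bash
python3 -m creep '[[0,0,5,0,0,0,255],[0,0,10,0,0,0,255],[0,0,15,0,0,0,255],[0,0,20,0,0,0,255],[0,0,25,0,0,0,255]]';python3 look.py b
```

```text
time: 5.5
tool_pos: [0.4981, 0.1943, 0.0679]
ee_rot: [-1.571, -0.0, -1.37]
wrist_force: [-0.2, -0.4, 0.6]
width: 0.0005
scene knob v -33.5173731289996 -4.678215314777032 0.0962 0.59
tool v -20.473029892343185 -1.038371768216842 0.06783545457570114 [-0.18591077 -0.44009899 -0.39567518] -78.47083930872927 5.7
```

View pics/bs.png

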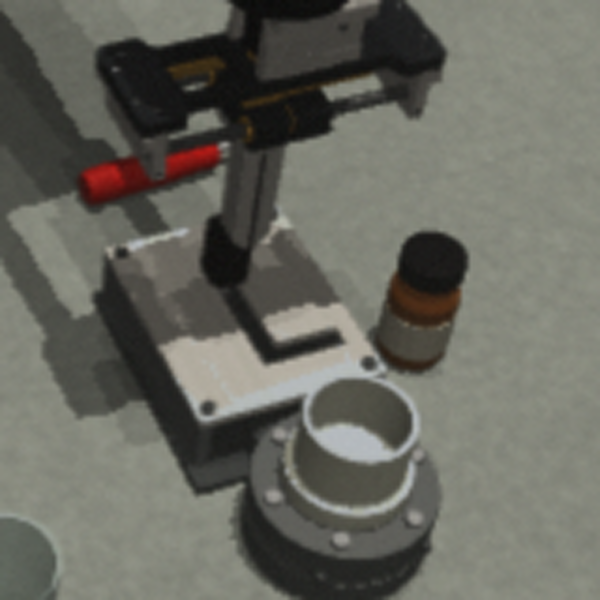

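View pics/bt.png

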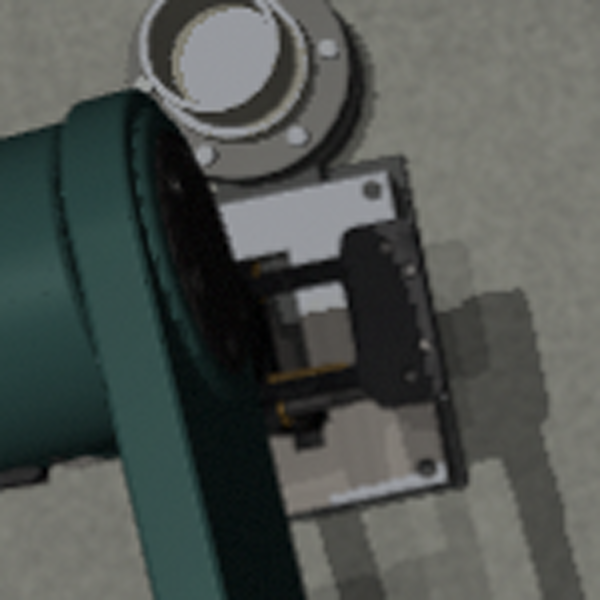

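The knob hasn't moved, although the TCP reads 13 mm past it. The reported pose and the picture disagree, so I'll project the TCP into the image to check it.

Run:
```python
from h import *
from bench import robot
s=robot.snapshot('scene');o=robot.get_obs();t=o['tool_pos']
im=s['color'][150:310,320:480];im=cv2.resize(im,(800,600)[:1]*2 if 0 else (600,600),interpolation=cv2.INTER_CUBIC)
def mk(P,c):
    p=(proj(s,[P])[0]-[320,150])*3.75+1.4; print(P,p); cv2.drawMarker(im,tuple(int(v) for v in p),c,0,14,1)
mk(t,(0,0,255)); mk(t+[0,0,.08],(0,0,255))
y=np.radians(11.56)
for q in pts(.5176,.1994,y,[(-.034,0,.094),(-.034,0,.054),(.03,0,.05),(.03,.04,.05),(-.085,.06,.05),(.065,.06,.05),(.065,-.06,.05)]): mk(np.array(q),(0,255,0))
cv2.imwrite('pics/c.png',im)
```

```text
[0.49768686 0.19425905 0.0678969 ] [239.90462956 276.89368478]
[0.49768686 0.19425905 0.1478969 ] [254.88749435 179.79666392]
[0.48428968 0.1925866  0.094     ] [236.72019913 231.06354512]
[0.48428968 0.1925866  0.054     ] [229.86980587 277.29098878]
[0.54699146 0.20541182 0.05      ] [273.92693544 354.95275945]
[0.5389757  0.24460044 0.05      ] [334.25609378 338.44377635]
[0.42230055 0.24114943 0.05      ] [281.07227059 205.8062943 ]
[0.56925786 0.27120853 0.05      ] [391.56757225 371.70921289]
[0.59330514 0.15364269 0.05      ] [205.65253442 423.89947996]
```

View pics/c.png

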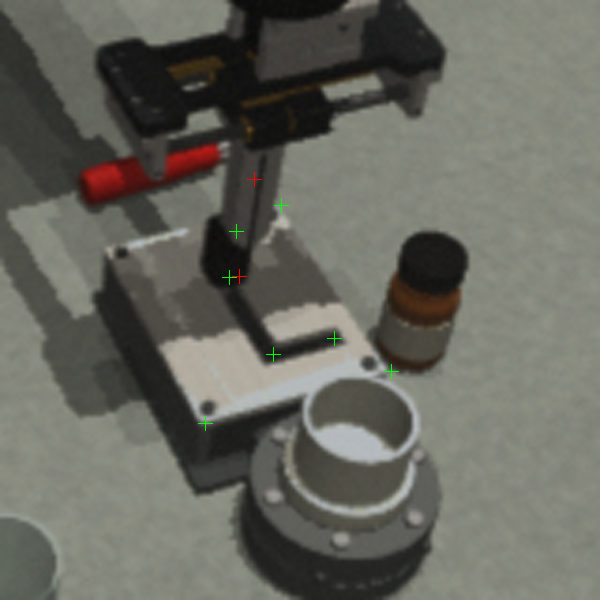

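Run:
```python
from h import *
from bench import robot
for c,(x,y,w) in {'scene':(360,170,75),'top':(170,190,110)}.items():
    s=robot.snapshot(c);o=robot.get_obs();t=o['tool_pos'];k=600/w
    im=cv2.convertScaleAbs(s['color'][y:y+w,x:x+w],alpha=2);im=cv2.resize(im,(600,600),interpolation=cv2.INTER_CUBIC)
    for dz in(0,.04,.08,.097,.2):
        p=(proj(s,[t+[0,0,dz]])[0]-[x,y])*k+k/2;print(c,dz,p);cv2.drawMarker(im,tuple(int(v) for v in p),(0,0,255),0,10,1)
    print(np.array(s['world_from_camera'])[:3,3],k)
    cv2.imwrite(f'pics/d_{c}.png',im)
print(o['joint_positions'],o['joint_torque'])
```

```text
scene 0 [192.83632231 431.59612304]
scene 0.04 [208.36081709 331.08362406]
scene 0.08 [224.80090648 224.45086299]
scene 0.097 [232.08451835 177.1446933 ]
scene 0.2 [ 280.46358583 -138.07591482]
[ 1.1906836  -0.05041821  0.81475901] 8.0
top 0 [284.37330912 396.52276532]
top 0.04 [258.90397344 392.24286829]
top 0.08 [230.66164131 387.49459038]
top 0.097 [217.70577235 385.31552072]
top 0.2 [123.90332689 369.52273527]
[0.46883717 0.0278665  0.88072831] 5.454545454545454
[ 2.66117241e-01  9.70173620e-02  1.57034545e+00 -5.84568505e-05
  1.47436011e+00  1.63563331e+00] [-1.30856858e-02 -3.32534873e+01 -2.91704232e+01  1.01302861e-02
 -7.66517711e-02  2.43825542e-05]
```

View pics/d_scene.png

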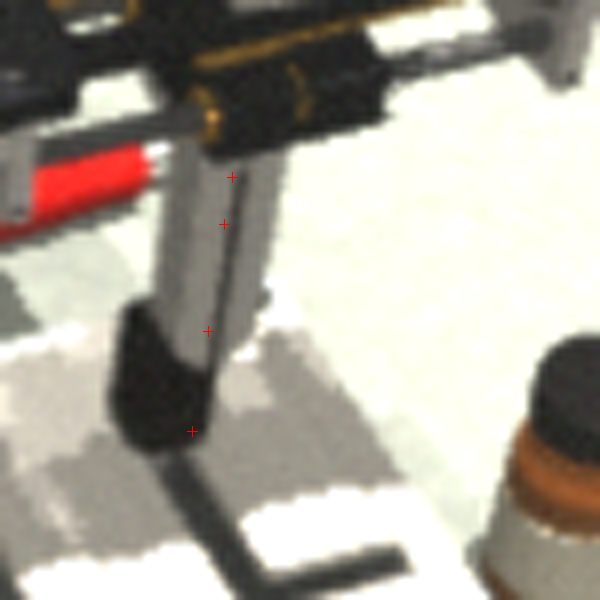

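View pics/d_top.png

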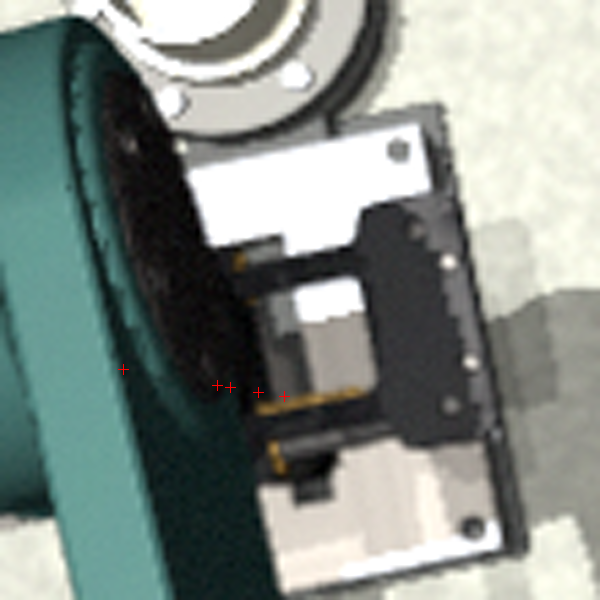

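Run:
```python
from h import *
from bench import robot
s=robot.snapshot('scene')
t=np.array([.1555,-.5269,.1718]);x=np.array([.2829,-.9592,0])
for dz in(0,.02,.03):print(dz,[proj(s,[t+k*x+[0,0,dz]])[0].round(1) for k in(-.053,.053)])
im=cv2.imread('pics/scene0.png')[60:140,0:110];im=cv2.convertScaleAbs(cv2.resize(im,(770,560),interpolation=cv2.INTER_CUBIC),alpha=1.5);cv2.imwrite('pics/e.png',im)
t=robot.get_obs()['tool_pos'];ax=np.array([.98,.2,0]);
```

```text
0 [array([ 95.2, 120.1]), array([ 51.2, 130.5])]
0.02 [array([ 92.4, 113.2]), array([ 47.8, 123.6])]
0.03 [array([ 90.9, 109.7]), array([ 46. , 120.1])]
```

View pics/e.png

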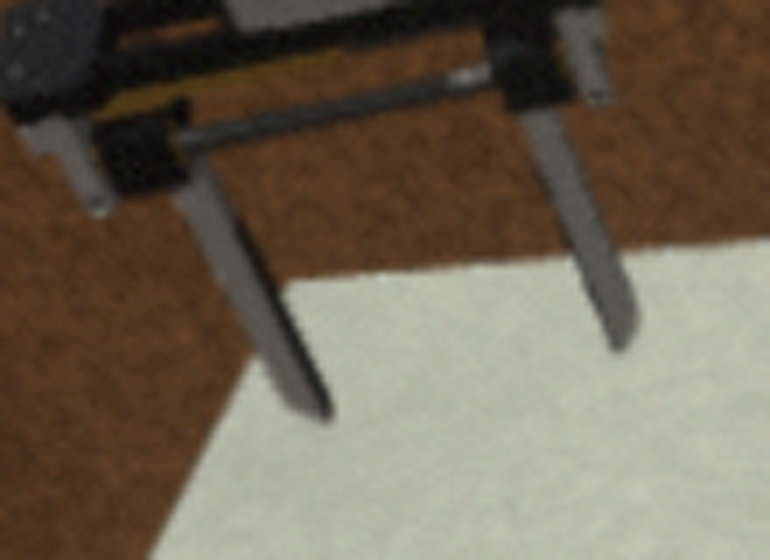

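Both views agree: the real fingertips sit about 28 mm higher, along the tool axis, than the reported TCP. The same offset shows in the start picture. So the tips passed just over the knob, at z ≈ 96 mm, with no contact. I'll lift, back off, then descend further in steps while watching the force.

```bash
python3 -m creep '[[0,-15,0,0,0,0,255],[0,-20,-15,0,0,0,255],[0,-20,-35,0,0,0,255],[-1,-20,-49,0,0,0,255],[-1,-20,-49,0,0,0,255]]' && python3 -m creep '[[0,15,0,0,0,0,255],[0,27,0,0,0,0,255],[0,33,0,0,0,0,255],[0,36,0,0,0,0,255],[0,36,0,0,0,0,255]]'
cat > d.py <<'E'
import sys
from h import *
from bench import robot
x,y,w=360,170,75
s=robot.snapshot('scene');o=robot.get_obs();t=o['tool_pos'];k=600/w
im=cv2.convertScaleAbs(s['color'][y:y+w,x:x+w],alpha=2);im=cv2.resize(im,(600,600),interpolation=cv2.INTER_CUBIC)
for dz in(0,.02,.028,.04):
    p=(proj(s,[t+[0,0,dz]])[0]-[x,y])*k+k/2;print(dz,p);cv2.drawMarker(im,tuple(int(v) for v in p),(0,0,255),0,10,1)
cv2.imwrite(f'pics/{sys.argv[1]}.png',im)
a=np.radians(11.56);d=t[:2]*1000-[517.6,199.4]
print('tool v',d@[np.cos(a),np.sin(a)],d@[-np.sin(a),np.cos(a)],t[2],o['wrist_force'])
E
python3 d.py f
```

```text
time: 6.52
tool_pos: [0.4487, 0.1855, 0.0884]
ee_rot: [-1.57, -0.0, -1.369]
wrist_force: [0.7, 0.6, -0.1]
width: 0.0007
time: 7.15
tool_pos: [0.4496, 0.1854, 0.0517]
ee_rot: [-1.571, -0.0, -1.37]
wrist_force: [0.9, 0.9, 0.1]
width: 0.0005
0 [121.10885502 356.30207346]
0.02 [127.44142993 307.70985023]
0.028 [130.02274301 287.89060265]
0.04 [133.94781398 257.74082199]
tool v -69.19484092366264 -0.012770389131629273 0.05206039197858993 [-0.09383024  0.20160621  0.16671104]
```

View pics/f.png

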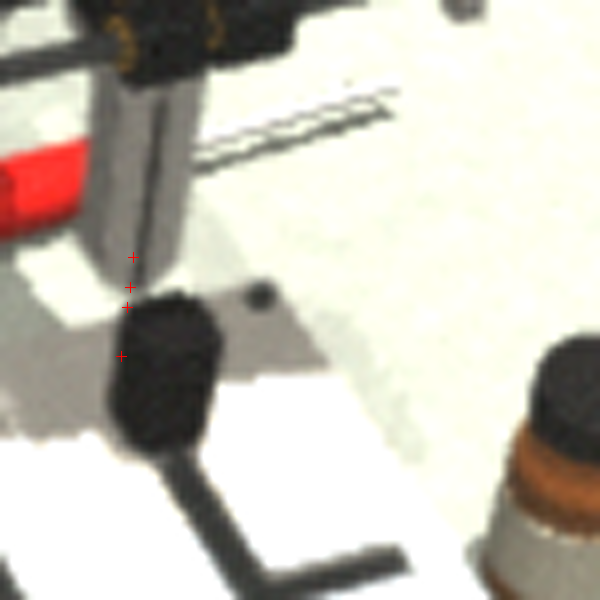

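The tip projects where a 27–28 mm offset puts it, at (133,292), so the tip is at z ≈ 79 mm. I'll go 11 mm lower and push.

```bash
python3 -m creep '[[0,6,0,0,0,0,255],[0,11,0,0,0,0,255],[0,11,5,0,0,0,255],[0,11,10,0,0,0,255],[0,11,14,0,0,0,255]]' && python3 -m creep '[[0,0,3,0,0,0,255],[0,0,6,0,0,0,255],[0,0,10,0,0,0,255],[0,0,14,0,0,0,255],[0,0,18,0,0,0,255]]'; python3 d.py g
```

```text
time: 7.82
tool_pos: [0.4631, 0.1882, 0.0411]
ee_rot: [-1.572, -0.0, -1.37]
wrist_force: [-1.6, -0.2, 1.7]
width: 0.0005
time: 8.45
tool_pos: [0.4812, 0.1919, 0.041]
ee_rot: [-1.571, -0.0, -1.37]
wrist_force: [-2.1, -0.6, 2.3]
width: 0.0004
0 [163.18204542 457.5112412 ]
0.02 [170.19718172 409.78150731]
0.028 [173.05755865 390.30864008]
0.04 [177.40789555 360.67976954]
tool v -36.520169687232645 -0.020395248291518345 0.04101510412187274 [-2.5988074  -0.19112995  0.77304807]
```

View pics/g.png

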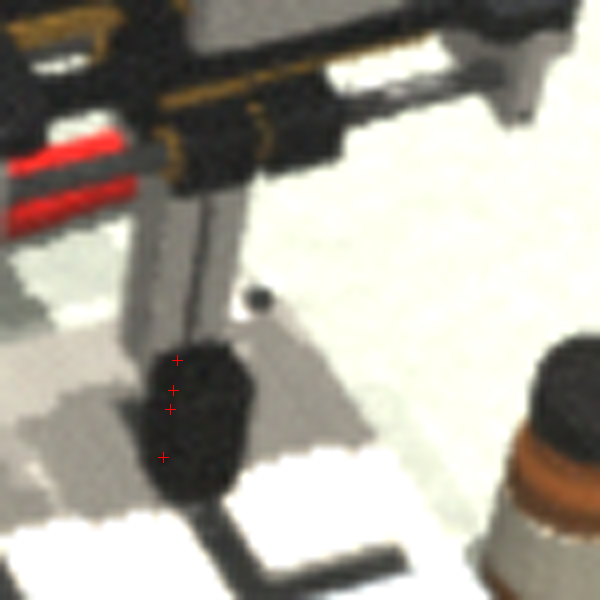

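The knob is moving along the slot with about 2.5 N of push. I'll continue.

```bash
python3 -m creep '[[0,0,5,0,0,0,255],[0,0,10,0,0,0,255],[0,0,15,0,0,0,255],[0,0,20,0,0,0,255],[0,0,25,0,0,0,255]]' && python3 -m creep '[[0,0,4,0,0,0,255],[0,0,8,0,0,0,255],[0,0,11,0,0,0,255],[0,0,13,0,0,0,255]]'; python3 d.py g2
```

```text
time: 9.12
tool_pos: [0.5057, 0.1969, 0.0409]
ee_rot: [-1.571, -0.0, -1.37]
wrist_force: [-2.6, -0.5, 1.0]
width: 0.0006
time: 9.62
tool_pos: [0.5183, 0.1995, 0.0409]
ee_rot: [-1.571, -0.0, -1.37]
wrist_force: [-2.5, -1.4, 1.7]
width: 0.0005
0 [217.45798394 547.44972147]
0.02 [225.43280773 499.93447311]
0.028 [228.68610756 480.53956642]
0.04 [233.63583629 451.01869591]
tool v 1.0078502517633117 -0.07014257133100624 0.040935596687722633 [-2.04845038 -0.98139849  1.06059212]
```

View pics/g2.png

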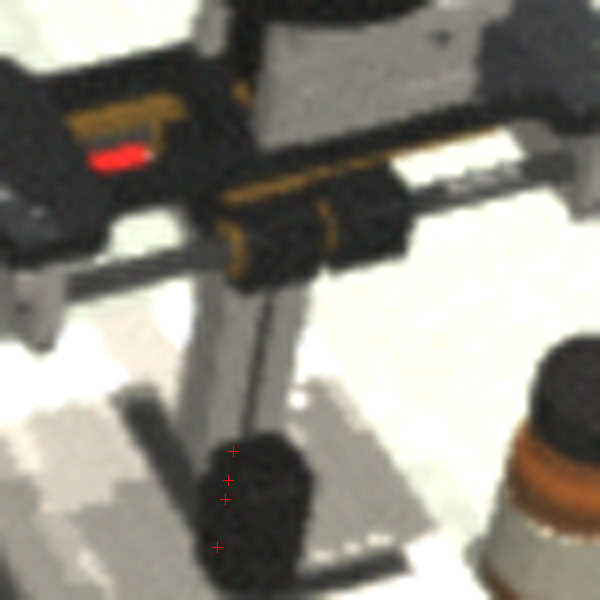

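```bash
python3 -m creep '[[0,0,2,0,0,0,255],[0,0,4,0,0,0,255],[0,0,6,0,0,0,255]]'; python3 -m creep '[[0,0,1,0,0,0,255],[0,0,2,0,0,0,255]]';python3 -m creep '[[0,0,1,0,0,0,255],[0,0,2,0,0,0,255]]'
```

```text
time: 10.05
tool_pos: [0.5241, 0.2007, 0.0409]
ee_rot: [-1.571, -0.0, -1.369]
wrist_force: [-2.1, -0.9, 1.7]
width: 0.0005
time: 10.3
tool_pos: [0.526, 0.2011, 0.0409]
ee_rot: [-1.571, -0.0, -1.37]
wrist_force: [-1.7, -0.5, 1.2]
width: 0.0007
time: 10.55
tool_pos: [0.5269, 0.2013, 0.041]
ee_rot: [-1.573, -0.0, -1.369]
wrist_force: [-6.4, -2.1, 4.8]
width: 0.0002
```

```bash
python3 -m creep '[[0,0,1,0,0,0,255],[0,0,1,0,0,0,255]]'; python3 look.py h
```

```text
time: 10.8
tool_pos: [0.527, 0.2013, 0.041]
ee_rot: [-1.575, -0.0, -1.369]
wrist_force: [-8.0, -1.6, 5.0]
width: 0.0005
scene knob v 33.33702878154339 -0.6946308505566332 0.0942 0.58
top knob v 33.14108570359495 -0.65455205062365 0.0924 0.6
tool v 9.620650720399892 -0.02999095392334554 0.041002875611383875 [-7.61998871 -1.09366297  5.14984854] -78.45907553984169 11.0
```

View pics/hs.png

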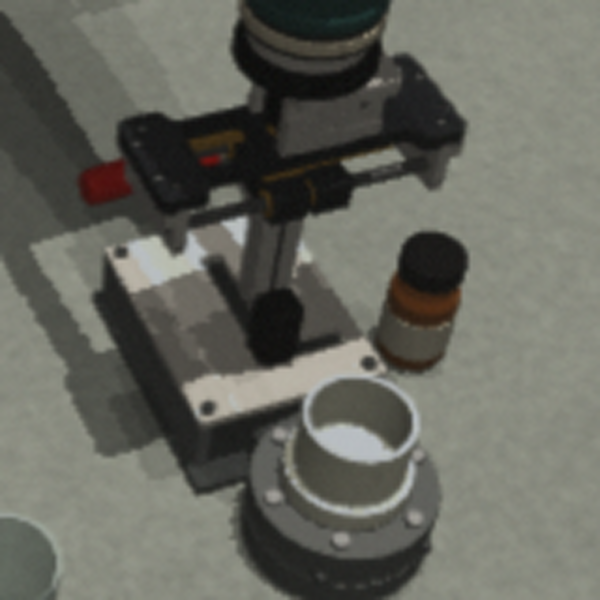

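The knob is at the corner stop: the force rose to 8 N and the networks put it at x ≈ 33, y ≈ -0.7 mm. Next I'll back off, go round to its -y side, and line up to push sideways with the outside of a finger.

```bash
python3 -m creep '[[0,0,-15,0,0,0,255],[5,0,-22,0,0,0,255],[25,0,-22,0,0,0,255],[42,0,-20,0,0,0,255],[42,0,-5,0,0,0,255]]' && python3 -m creep '[[0,0,8,0,0,0,255],[0,0,16,0,0,0,255],[0,0,22,0,0,0,255],[0,0,22,0,0,0,255]]'; python3 look.py i
```

```text
time: 11.62
tool_pos: [0.5335, 0.1578, 0.0412]
ee_rot: [-1.57, -0.0, -1.372]
wrist_force: [0.4, 0.4, 0.5]
width: 0.0001
time: 12.12
tool_pos: [0.5542, 0.1643, 0.0408]
ee_rot: [-1.571, -0.0, -1.369]
wrist_force: [-0.0, -0.1, 0.6]
width: 0.0002
scene knob v 33.29917544246861 -0.38067683366740124 0.091 0.54
top knob v 34.33669130107168 39.62286751984145 0.0515 0.36
top knob v -139.94446240366943 -497.54854782478054 0.0024 0.32
tool v 28.255652950574103 -41.92527044127883 0.04090906646596074 [-0.41932723 -0.31262194 -0.82444434] -78.45394007461636 12.325
```

View pics/is.png

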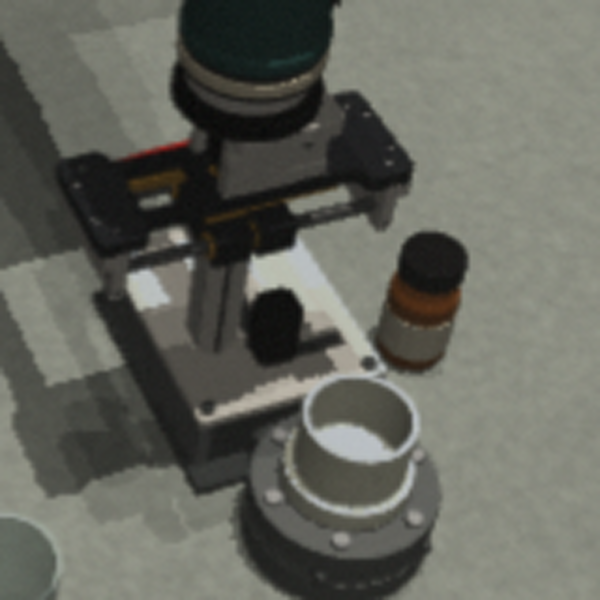

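The finger stands clear on the knob's -y side and nothing has been disturbed. I'll push along +y, which is tool -x.

```bash
python3 -m creep '[[-5,0,1,0,0,0,255],[-10,0,1,0,0,0,255],[-14,0,1,0,0,0,255],[-17,0,1,0,0,0,255],[-20,0,1,0,0,0,255]]' && python3 -m creep '[[-4,0,0,0,0,0,255],[-8,0,0,0,0,0,255],[-12,0,0,0,0,0,255],[-16,0,0,0,0,0,255],[-20,0,0,0,0,0,255]]';  python3 look.py j
```

```text
time: 12.95
tool_pos: [0.5511, 0.1832, 0.041]
ee_rot: [-1.571, -0.002, -1.37]
wrist_force: [0.1, -2.8, -0.3]
width: 0.0003
time: 13.58
tool_pos: [0.5469, 0.2036, 0.041]
ee_rot: [-1.571, -0.0, -1.369]
wrist_force: [-0.5, -2.6, 0.7]
width: 0.0004
scene knob v 33.39259353730347 43.49051272234485 0.0507 0.69
scene knob v 33.76671701530364 21.36676910551523 0.0934 0.61
top knob v -257.47494785285085 -357.5564587980082 -0.0025 0.36
tool v 29.553949486110742 -1.432951439373745 0.040914483663020335 [ 0.30351506 -1.24712844  0.80875584] -78.44701304958969 13.775
```

View pics/js.png

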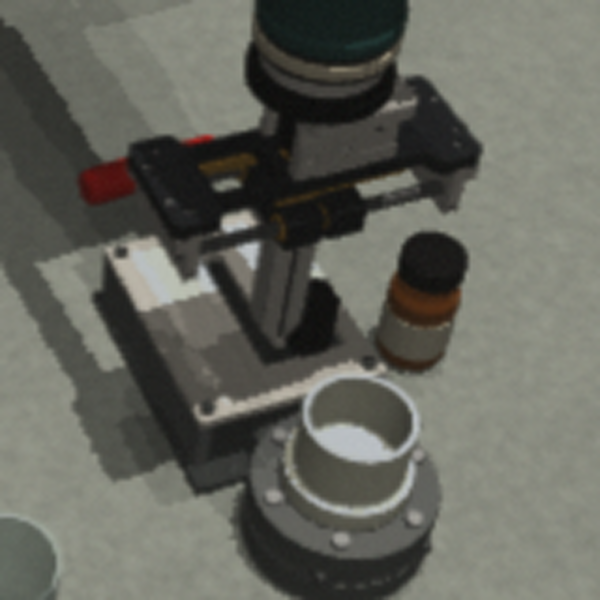

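The knob is about halfway along the short leg. I'll continue to the end stop.

```bash
python3 -m creep '[[-4,0,0,0,0,0,255],[-8,0,0,0,0,0,255],[-11,0,0,0,0,0,255],[-13,0,0,0,0,0,255]]'; python3 -m creep '[[-1,0,0,0,0,0,255],[-2,0,0,0,0,0,255]]';python3 -m creep '[[-1,0,0,0,0,0,255],[-2,0,0,0,0,0,255]]'
```

```text
time: 14.28
tool_pos: [0.5443, 0.2163, 0.0409]
ee_rot: [-1.571, -0.0, -1.369]
wrist_force: [1.0, -1.7, 0.0]
width: 0.0008
time: 14.52
tool_pos: [0.544, 0.218, 0.0409]
ee_rot: [-1.571, -0.0, -1.37]
wrist_force: [-0.5, -2.4, 0.6]
width: 0.0005
time: 14.78
tool_pos: [0.5436, 0.22, 0.0409]
ee_rot: [-1.571, -0.0, -1.37]
wrist_force: [2.0, -0.7, 0.9]
width: 0.0004
```

```bash
python3 -m creep '[[-1,0,0,0,0,0,255],[-2,0,0,0,0,0,255]]';python3 -m creep '[[-1,0,0,0,0,0,255],[-1,0,0,0,0,0,255]]'
```

```text
time: 15.02
tool_pos: [0.5434, 0.2208, 0.041]
ee_rot: [-1.571, -0.002, -1.37]
wrist_force: [0.9, -5.9, 1.6]
width: 0.0009
time: 15.28
tool_pos: [0.5434, 0.2209, 0.0411]
ee_rot: [-1.571, -0.004, -1.37]
wrist_force: [1.5, -7.8, 0.7]
width: 0.0001
```

The end stop is reached, at about 8 N. I'll back off along -y, lift away, and look.

```bash
python3 -m creep '[[10,0,0,0,0,0,255],[25,0,0,0,0,0,255],[25,-40,-5,0,0,0,255],[25,-90,-10,0,0,0,255],[25,-110,-40,0,0,0,255]]'; python3 -m creep '[[40,0,-40,0,0,0,255],[80,0,-80,0,0,0,255],[120,0,-110,0,0,0,255],[160,0,-110,0,0,0,255],[160,0,-110,0,0,0,255]]'; python3 look.py k
python3 - <<'E'
from bench import robot
for c in('scene','top'):
    robot.snapshot(c)
    for n in('amber_jar','thin_knob_top'):print(c,n,[(q['point'],q['p']) for q in robot.landmark_of(n,c)[:1]])
import cv2;cv2.imwrite('pics/top_end.png',robot.snapshot('top')['color'])
E
```

```text
time: 15.9
tool_pos: [0.5108, 0.1907, 0.1545]
ee_rot: [-1.565, 0.001, -1.37]
wrist_force: [0.3, -0.5, 0.2]
width: 0.0008
time: 16.52
tool_pos: [0.433, 0.0098, 0.1511]
ee_rot: [-1.57, 0.0, -1.374]
wrist_force: [0.2, 0.1, 1.0]
width: 0.0004
scene knob v 34.98687444791718 35.8153405172375 0.0934 0.72
top knob v 31.377505731877722 40.12607797986214 0.0918 0.58
tool v -120.3516492748285 -166.10790173529165 0.15090973467542929 [-0.56241879 -0.76100295  0.12495308] -78.40641203097687 16.725
scene amber_jar [([0.5137, 0.3114, -0.0028], 0.83)]
scene thin_knob_top [([0.3726, 0.0195, 0.0043], 0.69)]
top amber_jar [([0.5126, 0.3099, 0.0022], 0.89)]
top thin_knob_top [([0.7803, -0.0282, -0.0005], 0.68)]
```

View pics/ks.png

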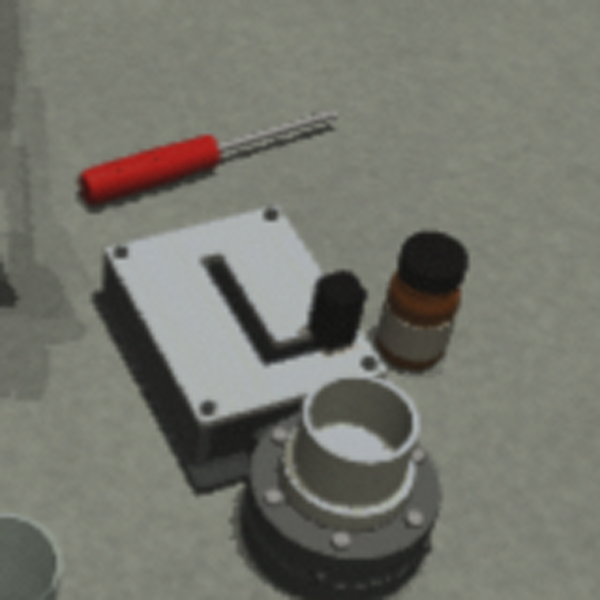

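View pics/top_end.png

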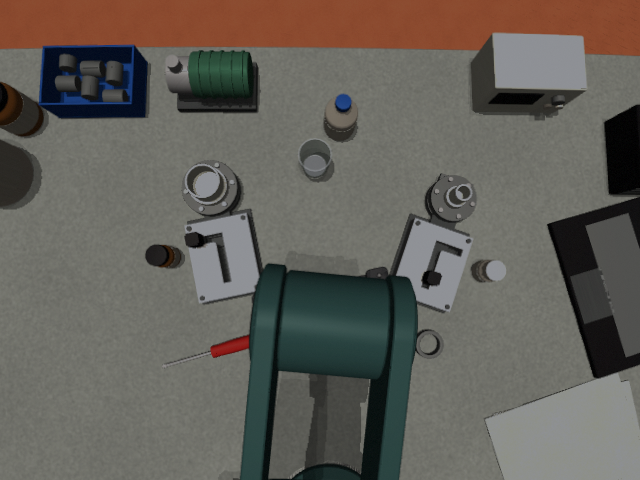

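The knob stands at the short leg's end, near (194,240) in the top view. The thin knob at (432,279) and the amber jar at (160,256) haven't moved. The scene network put the knob at y 36 mm against 40 mm from the top view, so I'll check that by projection.

Run:
```python
from h import *
from bench import robot
s=robot.snapshot('scene');y=np.radians(11.56)
im=cv2.resize(s['color'][230-20:290-10,385:445],(600,700),interpolation=cv2.INTER_CUBIC)[:600]
im=cv2.resize(s['color'][215:275,380:440],(600,600),interpolation=cv2.INTER_CUBIC);im=cv2.convertScaleAbs(im,alpha=2.5)
for vy,c in((.04,(0,0,255)),(.036,(0,255,0))):
    q=[(.03+a,vy+b,.094) for a,b in((.012,.012),(.012,-.012),(-.012,-.012),(-.012,.012))]+[(.03+a,vy+b,.054) for a,b in((.012,.012),(.012,-.012))]
    for p in proj(s,pts(.5176,.1994,y,q)): cv2.circle(im,tuple(int(v) for v in (p-[380,215])*10+5),4,c,-1)
cv2.imwrite('pics/m.png',im)
```

```text
(no output)
```

View pics/m.png

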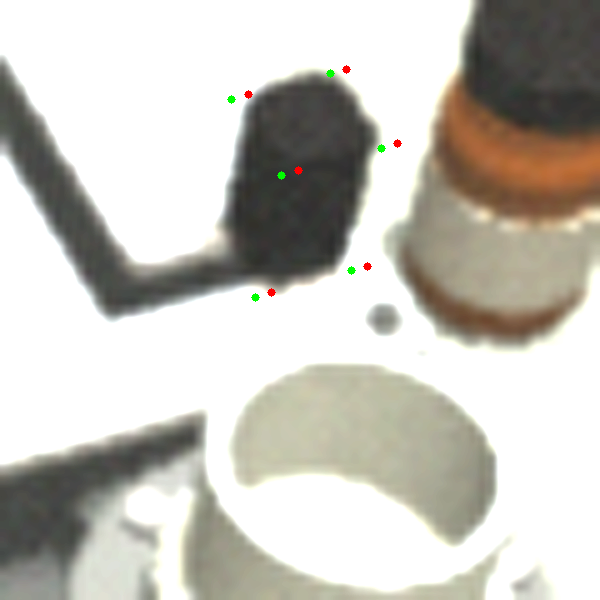

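The scene view reads about 2.5 mm low in y throughout: it read -1.6 and -4.7 mm while the knob was in the long leg. Corrected for that it gives about 39 mm. The top view gives 40 mm and the finger's stop position gives 40.4 mm. I'm handing in.

```bash
python3 -c "
from bench import robot
print(robot.close_job(), robot.get_obs()['time'])"
```

```text
the job is handed in; nothing more can be done
the job is handed in; nothing more can be done
```

The thick pipe's valve is shut and locked, and I handed the job in at about 17 s. I pushed its knob with the shut fingertips along the long leg to the corner stop, then sideways with the outside of a finger to the end of the short leg. The force rose to about 8 N at each stop.

**Last checks:**
- **Knob position:** the top camera put it at (31, 40) mm in the valve frame, and the finger's stop position gave 40.4 mm sideways; the locked end is at (30, 40).
- **Disagreement:** the scene camera's network read 36 mm sideways. That view had already read 2–5 mm low in this direction, so I took the knob as locked.
- **Everything else:** in the pictures, the amber jar and the thin valve's knob had not moved. The network failed to find the thin knob in the last pictures, so that check was by eye. The arm covered the wrench and part of the screwdriver in the last top picture.

**First attempt missed:** the real fingertips sit about 28 mm higher than the reported tool position, so my first approach passed just over the knob. The wrist force stayed near zero and the knob did not move. I corrected the height and pushed again.

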